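# Load a culture flask into the bench imager and latch it

### The job

Lay the culture flask flat, label up, in the empty bay of the metal tray (the bay by its handle fin), never tipping it on edge and leaving the small dish in its own bay. Push the imager's latch knob down and turn it anticlockwise until it springs up open, slide the tray, fin last, fully home into the slot, then push the knob and turn it back clockwise until it springs up with the latch arm across the tray's front. Let go, and leave the other things on the bench where they are.

Things in the scene. Friction and masses are not known exactly. Their poses are not given: they have to be found in the camera images.
- imager: White bench imager, fixed, 200 mm wide (x). Origin: middle of its slot mouth at bench level; +y points into the slot, z up. The slot has no floor (the tray slides on the bench), is 50 mm high, 150 mm wide at the front face (y = 0), narrowing over 30 mm to 126 mm (x within 63 mm). Roof above it: top at 60 mm, clear window. Behind (y from 170 to 300 mm) a housing 205 mm tall.
- knob_grip (a point): On the upright axis of the black latch knob, halfway up its grip bar; 93 mm above the bench when up; x = 100, y = -28 mm in the imager's frame. Turns and sinks with the knob. Knob: a disc 40 mm across, its top 78 mm above the bench when up, with an upright bar on it 42 mm long (point x), 12 mm thick (point y), 30 mm tall (78 to 108 mm above the bench).
- latch_tip (a point): Tip of the steel latch arm, part of the knob, below the bracket: a bar 12 mm wide, 10 mm thick, middle 18 mm above the bench when up, reaching 60 mm from the axis along the knob's -x. Locked, it bars the tray's way (in the imager's frame x from 40, y from -34 to -22 mm); open, it points away from the imager (tip near x = 80, y = -84), clear of a tray in line with the slot.
- knob (a joint): Turn of the knob (rad): 0 locked (stop), 1.22 open (stop), growing anticlockwise seen from above. It turns only while the knob is pushed down by more than 7 mm; up, it is held at either end (about 0.05 rad of play). Let go part-way, it stays down. Light friction (0.02 N m). Starts locked, up.
- knob_press (a joint): How far the knob is pushed down (m): 0 up, 0.010 fully down. Sprung: about 4 N to start, 10 N fully down. It springs up by itself only at either end of the turn.
- slot_end (a point): Middle of the slot's solid end wall at bench level, at y = 150 mm in the imager's frame, axes as the imager's. The tray is fully home when its +y end stands against this wall: tray origin then at x = 0, y = 65 mm in the imager's frame, axes in line, its fin end wall 20 mm outside the slot.
- bracket (a point): Centre of the top of a grey bracket, 56 x 56 mm, z from 35 to 60 mm, jutting from the imager's front corner: x from 72 to 128, y from -56 to 0 mm in the imager's frame. It carries the latch knob on top and the latch arm underneath. Axes as the imager's.
- tray: Loose aluminium tray, about 0.4 kg, 120 mm wide (x), 170 mm long (y), walls 4 mm thick and 22 mm tall, floor 4 mm thick. Origin: middle of its underside, on the bench; +y is the leading end. A 14 mm high rib at y = 27 to 31 mm parts the empty bay at the fin end (inside: y from -81 to 27, x within 56 mm) from the short bay (y from 31 to 81 mm) that holds the dish.
- tray_fin (a point): Grip point on the tray's handle fin, 30 mm above the bench: an upright plate 10 mm thick (tray x), 44 mm long (tray y from -129 to -85 mm), top 46 mm above the bench, at the middle of the tray's -y end. This point is at tray y = -107 mm, axes as the tray's.
- flask: Loose flat culture flask, about 70 g, frosted clear with white screw cap and white paper label on its upper broad face; body 66 mm long (x) by 50 mm wide (y) by 27 mm tall (z), the cap (23 mm across) sticks out to x = 55 mm, 13.5 mm above its underside. Origin: middle of the underside of the 66 x 50 mm body, z up.
- dish: Loose small round clear dish with lid, 40 mm across, 12 mm tall, about 20 g, in the tray's short bay. Origin: middle of its underside.
- tube_rack: Bystander: grey tube rack 70 x 200 mm, 72 mm tall with tubes; origin in the middle of its underside.
- media_bottle: Bystander: clear bottle 60 mm across, 115 mm tall; origin in the middle of its underside.
- jar: Bystander: white jar 46 mm across, 48 mm tall; origin in the middle of its underside.
- reagent: Bystander: amber bottle 48 mm across, 85 mm tall; origin in the middle of its underside.
- timer: Bystander: white bench timer 70 x 60 x 18 mm; origin in the middle of its underside.
There are look-alikes about, which are no part of the job. Leave any blue or turquoise look-alike of the tray alone.

How it is judged:
On the way, in this order (a step that is already met when the one before it is completed fails the run):
1. the knob has been pushed, turned anticlockwise and has sprung up with the latch open (value of joint knob above 1.08 rad and value of joint knob_press below 0.002 m), for 0.1 s.
2. the tray is fully home in the slot with the flask flat in its bay and the dish in its own (y of tray in the frame of imager above 0.058 m and x of tray in the frame of imager between -0.006 and 0.006 m and height (world z) of tray below 0.005 m and z of flask in the frame of tray between 0 and 0.01 m and x of flask in the frame of tray between -0.037 and 0.037 m and y of flask in the frame of tray between -0.06 and 0.006 m and angle between each of flask, dish's own z axis and vertical below 0.12 rad and z of dish in the frame of tray below 0.01 m and y of dish in the frame of tray between 0.03 and 0.083 m and x of dish in the frame of tray between -0.058 and 0.058 m), for 0.2 s.
3. the knob has been pushed, turned back clockwise and has sprung up with the latch locked (value of joint knob below 0.12 rad and value of joint knob_press below 0.002 m), for 0.2 s.
At the end, for the whole second after the job is handed in: Tray fully home on the bench (within 7 mm along the slot, 6 mm across); flask flat on the floor of the bay by the fin, dish flat in its own bay; knob locked (within 0.12 rad) and sprung up (within 2 mm); tray and flask at rest (all of step 2 and all of step 3 and linear speed of each of tray, flask below 0.02 m/s); the robot touches nothing.
It fails at once if the knob is forced round without being pushed down (value of joint knob between 0.35 and 0.87 rad and value of joint knob_press below 0.005 m).
It fails at once if the flask is tipped on edge (more than 45 degrees) (angle between flask's own z axis and vertical above 0.8 rad).
It fails at once if another thing on the bench is moved by more than 30 mm (distance of any of tube_rack, media_bottle, jar, reagent, timer from where it was at the start of the episode above 0.03 m).
It also fails if it takes over 69 s, if anything falls off the work surface, if the arm or the gripper's body presses on something with over 40 N, if the wrist force passes 120 N, or if a joint passes its speed limit or range.

### The arm

A 6-joint arm with a two-finger parallel gripper is mounted at the origin on the work surface. World frame = base frame: x ahead of the robot, y to its left, z up, the work surface at z = 0. Lengths are in m, angles in rad, forces in N, time in s.
With the tool pointing down it reaches from about 0.25 to 0.775 m from the base axis. Payload 4 kg.
Tool frame: the origin (TCP) lies on the centre line of the jaws, within the pads' length; the fingertips stand 14 mm ahead of it and the grasp point (between the pads) lies 5 mm behind it (robot.tcp_to_tips is the distance from the TCP to the fingertips, in m); z points along the fingers, y is the line along which they close (so a half turn about z gives the same grasp; the last joint's range is limited). The gripper opens to 94 mm and grips with 3 to 60 N. Pads are 16 mm wide; open, the fingers measure 119 mm over their backs; the gripper's body (75 mm by 177 mm) begins 78 mm behind the grasp point.
Start: joints at [1.157, 0.087, 1.371, -0, 1.684, -0.103], TCP at [0.168, 0.524, 0.22] pointing down, gripper open.
Joint ranges: [-3.1, 3.1], [-0.76, 2.03], [0.27, 2.55], [-1.08, 4.22], [0.17, 2.65], [-2.57, 2.57]. Speed limits (rad/s): [2.79, 2.79, 3.14, 3.14, 3.14, 3.14].

### API

Orientations are given as [roll, pitch, yaw] about the fixed x, y, z axes, in that order (R = Rz(yaw) Ry(pitch) Rx(roll)).
In Python, from bench import robot gives the robot as it stands.
- The arm moves only by the tool carry_out, never from a script. Its argument "increments" is a list of rows, each a list of 3 entries, a list of its own where there are three numbers: the closure in counts, from 0 (fully open) to 255 (shut), then the shift along the tool's x, y, z in mm, then the turn about the tool's z in degrees. In form: [[fingers, [dx, dy, dz], twist], ...]. A call has 1 to 8 rows; each row shifts and turns the commanded pose from where the row before left it, along the tool's axes as they then stand; what a row does not reach is not made up. A row lasts 1/10 s, in which the tool goes at most 50 mm and 8.59 degrees, less where a joint would pass 70% of its speed; a pose out of reach is approached as far as the arm can. A call with a gripper value outside its range is refused whole. The fingers move at their own pace and stop on an object; the grip force is fixed at half the most. Time passes only in rows, so rows that do not move let the fingers close. It gives the time, the measured TCP pose, the force, the opening and the grip force at its end, in the units of the state.
- robot.get_obs(): the state, without advancing time (a new reading comes with each control period).
- robot.snapshot(name): name is "side" or "top" or "wrist"; returns the picture (384x512x3 uint8, blue, green, red); there is no depth.
- robot.get_calibration(name): a dict with "vfov" (degrees; the focal length in pixels is half the picture's height over the tangent of half this angle, whatever the lens; pixels are square), "cx", "cy" (the principal point, pixels), "T" (4x4, takes a point from camera to world coordinates). Camera axes: x right, y down, z forward; pixel columns grow to the right and rows downward; lengths in m; the calibration is good to about 2 mm. A picture is of the moment at which its call begins: read the wrist's pose just before it. get_calibration takes no time and is no camera call; for the wrist camera it gives the pose at the moment of the call.
- robot.close_job(): hands the job in; it is judged then, once.
The state is a dict: "time": time; "joint_positions": joint angles; "qvel": joint speeds; "joint_torque": joint torques, N m; "tool_pos": TCP position; "ee_rot": TCP orientation; "wrist_force": force on the tool from outside, world axes, zero at the start; "wrist_torque": the same for the moment, N m; "width": finger opening in m; "finger_force": force on a finger pad.
Only numpy, scipy, OpenCV 4.12 (cv2) and the standard library are available. Lean on these libraries where they do the work, as an engineer would, in place of code of your own. Each camera call takes 0.05 s, during which the arm holds its last target. There are 200 camera calls.

## Working session

There is one attempt and no reset: what is moved stays moved. The work goes in short steps, Python scripts to look and compute and a tool call to move; the robot and the scene stay as the last step left them, time stands still between calls to the robot, and variables do not carry over. Pictures are saved under pics/ and viewed, at most 10 in all, crops included, and the job is handed in when it is done.

Besides the shell and the picture viewer there is one more tool, called after "Request:" as name(argument=value, ...), one argument or row to a line, values as JSON. carry_out: Moves the arm, as the interface text tells. Its arguments: {"type":"object","properties":{"increments":{"type":"array","items":{"type":"array"}}},"required":["increments"]}

```bash
mkdir -p pics; cat > h.py <<'E'
import numpy as np, cv2
from bench import robot
def cal(n):
    c=robot.get_calibration(n); c['f']=192/np.tan(np.radians(c['vfov'])/2); c['T']=np.array(c['T']); return c
def ray(c,u,v):
    d=c['T'][:3,:3]@np.array([(u-c['cx'])/c['f'],(v-c['cy'])/c['f'],1]); return c['T'][:3,3],d
def onz(c,u,v,z):
    o,d=ray(c,u,v); return (o+d*(z-o[2])/d[2])
def proj(c,p):
    q=c['T'][:3,:3].T@(np.array(p)-c['T'][:3,3]); return q[:2]/q[2]*c['f']+[c['cx'],c['cy']]
def snap(n,f=None):
    im=robot.snapshot(n)
    if f: cv2.imwrite('pics/'+f,im)
    return im
E
python3 - <<'E'
from h import *
o=robot.get_obs(); print(o['time'],o['tool_pos'],o['ee_rot'])
a=snap('top','top0.png'); b=snap('side','side0.png')
for n in('top','side'):
    c=cal(n); print(n,c['f'],c['cx'],c['cy'],np.round(c['T'],3).tolist(), {k for k in c})
E
python3 -c "
import cv2
a=cv2.imread('pics/top0.png');cv2.imwrite('pics/top0b.png',cv2.resize(a,(800,600),interpolation=2))
a=cv2.imread('pics/side0.png');cv2.imwrite('pics/side0b.png',cv2.resize(a,(800,600),interpolation=2))"
```

```text
0.0 [0.16799197 0.52317516 0.21832781] [-3.13943490e+00 -2.29740677e-04  2.83082992e+00]
top 476.42917098762615 259.22925341892034 191.62584368447256 [[-0.014, -0.996, 0.089, 0.384], [-1.0, 0.014, 0.004, -0.057], [-0.005, -0.088, -0.996, 1.469], [0.0, 0.0, 0.0, 1.0]] {'cx', 'f', 'T', 'cy', 'vfov'}
side 406.2073679280104 258.660525015276 186.21897006812827 [[-0.962, -0.188, 0.199, 0.248], [-0.273, 0.616, -0.739, 0.965], [0.016, -0.765, -0.644, 0.945], [0.0, 0.0, 0.0, 1.0]] {'cx', 'f', 'T', 'cy', 'vfov'}
```

View pics/top0b.png

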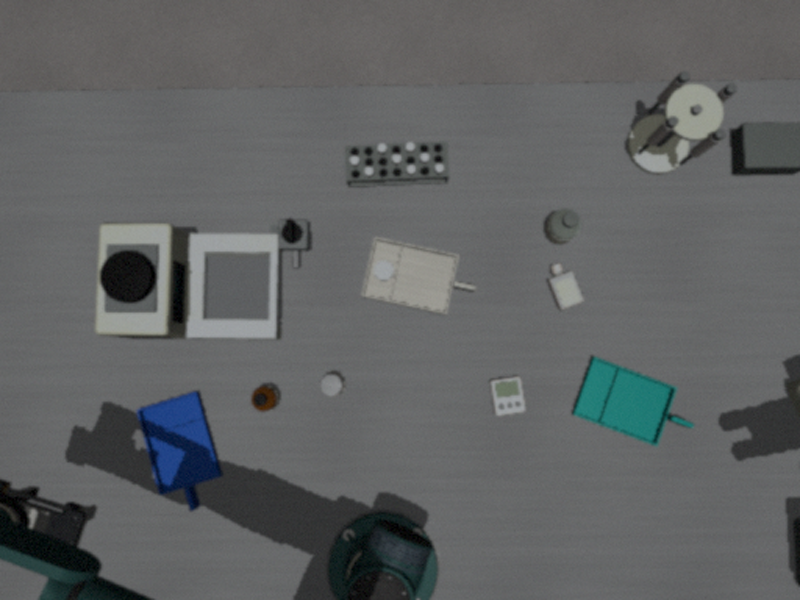

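View pics/side0b.png

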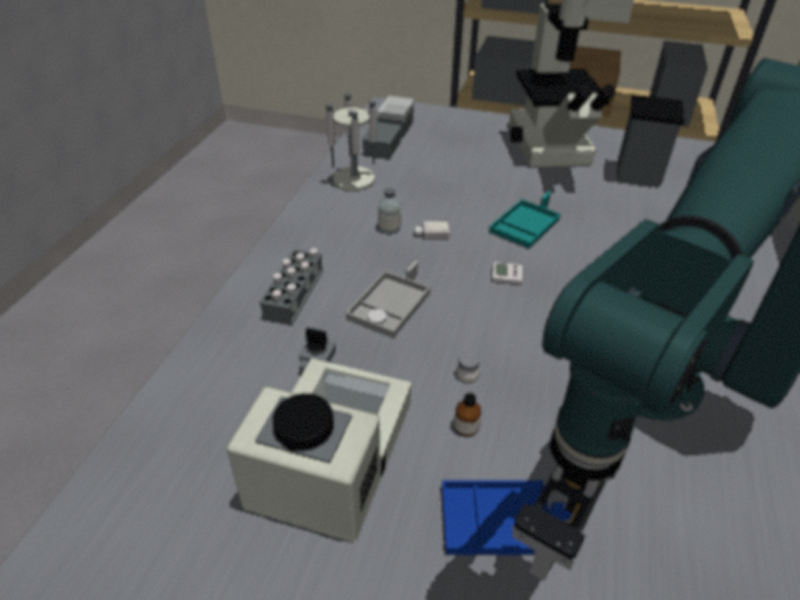

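Top view (at 800 px wide): the imager sits at left with its mouth facing right at u≈278, and the knob is at (292,232). The metal tray is at (410,276) with its fin at (464,287), and the flask is at (566,290) with its cap at (557,269). The side view agrees with this.

```bash
cat > m.py <<'E'
from h import *
a=cv2.imread('pics/top0.png'); c=cal('top'); hsv=cv2.cvtColor(a,cv2.COLOR_BGR2HSV); g=cv2.cvtColor(a,cv2.COLOR_BGR2GRAY)
def rect(box,thr,z,name):
    x0,y0,x1,y1=[int(k*.64) for k in box]
    big=cv2.resize(a[y0:y1,x0:x1],None,fx=4,fy=4,interpolation=cv2.INTER_CUBIC)
    # warm/bright vs bluish bench: use R-B + brightness
    m=(thr(big.astype(int))).astype(np.uint8)*255
    m=cv2.morphologyEx(m,cv2.MORPH_OPEN,np.ones((5,5)))
    cs,_=cv2.findContours(m,0,1); k=max(cs,key=cv2.contourArea)
    r=cv2.minAreaRect(k); P=cv2.boxPoints(r)
    P=(P+.5)/4-.5+[x0,y0]
    W=np.array([onz(c,*p,z) for p in P])
    e=np.linalg.norm(np.roll(W,-1,0)-W,axis=1)
    print(name,'ctr',W.mean(0).round(4),'edges',e.round(4)[:2],'dirs',[np.degrees(np.arctan2(*(W[(i+1)%4]-W[i])[[1,0]])).round(1) for i in(0,1)],'area frac',cv2.contourArea(k)/(r[1][0]*r[1][1]))
    cv2.imwrite(f'pics/m_{name}.png',np.hstack([big,cv2.cvtColor(m,8)]))
    return W
B=lambda p:p.mean(2)
rect((180,222,290,350),lambda p:B(p)>135,.06,'roof')
rect((350,225,452,325),lambda p:p[...,2]-p[...,0]>0,.022,'tray')
rect((540,255,600,320),lambda p:B(p)>130,.027,'flask')
for n,(u,v) in dict(tray=(410,276),bench=(500,250),fin=(464,287),flask=(568,292),cap=(557,269),roof=(234,240),inner=(240,290),knobbar=(292,232),brk=(305,225)).items(): print(n,a[int(v*.64),int(u*.64)])
E
python3 m.py
python3 -c "
import cv2,numpy as np
a=cv2.imread('pics/top0.png')
x=cv2.resize(a[140:225,115:225],None,fx=5,fy=5,interpolation=2);y=cv2.resize(a[140:225,225:315],None,fx=5,fy=5,interpolation=2)
z=cv2.resize(a[160:205,340:385],None,fx=5,fy=5,interpolation=2)
z=np.vstack([z,np.zeros((425-225,225,3),np.uint8)])
b=np.hstack([x[:, :],y,z]);print(b.shape)
b=cv2.resize(b,(800,int(b.shape[0]*800/b.shape[1])));cv2.imwrite('pics/c1.png',b)"
```

```text
roof ctr [0.5419 0.2785 0.06  ] edges [0.201  0.1694] dirs [np.float64(-0.6), np.float64(-92.2)] area frac 0.9588543902788973
tray ctr [ 0.5605 -0.0603  0.022 ] edges [0.1274 0.1776] dirs [np.float64(-12.8), np.float64(-103.3)] area frac 0.9216912553201826
flask ctr [ 0.5271 -0.3654  0.027 ] edges [0.0453 0.0618] dirs [np.float64(-69.5), np.float64(-160.7)] area frac 0.9320593178183949
tray [142 148 149]
bench [102 101 101]
fin [141 145 144]
flask [151 159 156]
cap [157 157 156]
roof [160 159 155]
inner [97 95 93]
knobbar [23 22 23]
brk [94 92 90]
(425, 1225, 3)
```

View pics/c1.png

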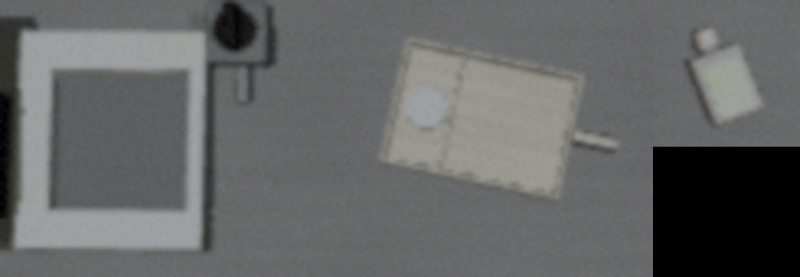

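The crop shows the imager almost square to the world axes, the bar along world x, the tray at yaw ≈ -13°, and the flask's cap axis at ≈ +20°. I'll do the knob first, moving over it at a safe height.

```bash
cat >> h.py <<'E'
def plan(xyz,yaw,n,cl,cur=None):
    """rows to world xyz (m), tool yaw deg, in n rows"""
    o=robot.get_obs(); p=np.array(o['tool_pos'])*1000; y=np.degrees(o['ee_rot'][2])
    if cur is not None: p=np.array(cur[:3])*1000.; y=cur[3]
    t=np.array(xyz)*1000; dy=(yaw-y+180)%360-180; rows=[]; s=p.copy(); sy=y; p0=p.copy(); y0=y
    for i in range(1,n+1):
        g=p0+(t-p0)*i/n-s; r=np.radians(sy)
        d=[g[0]*np.cos(r)+g[1]*np.sin(r), g[0]*np.sin(r)-g[1]*np.cos(r), -g[2]]
        d=np.round(d).astype(int) if i<n else np.round(d,1)
        s=s+np.array([d[0]*np.cos(r)+d[1]*np.sin(r),d[0]*np.sin(r)-d[1]*np.cos(r),-d[2]])
        tw=round(-(y0+dy*i/n-sy),1); sy-=tw
        rows.append([cl,[float(k) for k in d],tw])
    for i in range(0,n,8): print(str(rows[i:i+8]).replace('.0,',',').replace('.0]',']'))
    return list(s/1000)+[sy]
def obs():
    o=robot.get_obs(); print(round(o['time'],2),np.round(o['tool_pos'],4),np.round(np.degrees(o['ee_rot']),1),np.round(o['wrist_force'],1),round(o['width'],4),o['finger_force'])
E
python3 - <<'E'
from h import *
o=robot.get_obs();p=o['tool_pos']
c=plan([p[0],p[1],.29],162.2,2,0)
plan([.60,.14,.29],0,20,0,c)
w=cal('wrist'); R=w['T'];print(np.round(R,3).tolist(),w['f'],w['cx'],w['cy'])
E
```

```text
[[0, [0, 0, -36], np.float64(-0.0)], [0, [0, 0, -35.6], np.float64(-0.0)]]
[[0, [-26, -12, 0], np.float64(8.1)], [0, [-28, -7, 0], np.float64(8.1)], [0, [-29, -4, 0], np.float64(8.1)], [0, [-29, 0, 0], np.float64(8.1)], [0, [-28, 4, 0], np.float64(8.1)], [0, [-28, 9, 0], np.float64(8.2)], [0, [-26, 12, 0], np.float64(8.1)], [0, [-24, 16, 0], np.float64(8.1)]]
[[0, [-22, 19, 0], np.float64(8.1)], [0, [-19, 22, 0], np.float64(8.1)], [0, [-16, 24, 0], np.float64(8.1)], [0, [-12, 26, 0], np.float64(8.1)], [0, [-8, 28, 0], np.float64(8.1)], [0, [-4, 28, 0], np.float64(8.1)], [0, [0, 29, 0], np.float64(8.1)], [0, [4, 29, 0], np.float64(8.2)]]
[[0, [8, 28, 0], np.float64(8.1)], [0, [11, 26, 0], np.float64(8.1)], [0, [16, 24, 0], np.float64(8.1)], [0, [18.6, 22.4, 0], np.float64(8.1)]]
[[0.306, 0.916, 0.259, 0.093], [0.952, -0.294, -0.084, 0.548], [-0.001, 0.272, -0.962, 0.382], [0.0, 0.0, 0.0, 1.0]] 270.86511161920646 257.999014537201 189.47317011312944
```

Request:
carry_out(
  increments=[
    [0,[0,0,-36],0],
    [0,[0,0,-36],0],
    [0,[-26,-12,0],8.1],
    [0,[-28,-7,0],8.1],
    [0,[-29,-4,0],8.1],
    [0,[-29,0,0],8.1],
    [0,[-28,4,0],8.1],
    [0,[-28,9,0],8.2],
  ],
)

```text
time: 0.9
tool_pos: [0.2986, 0.4077, 0.2909]
ee_rot: [-3.141, 0.0, 1.975]
wrist_force: [-0.0, 0.7, 0.4]
width: 0.0942
finger_force: 0.0
```

Request:
carry_out(
  increments=[
    [0,[-26,12,0],8.1],
    [0,[-24,16,0],8.1],
    [0,[-22,19,0],8.1],
    [0,[-19,22,0],8.1],
    [0,[-16,24,0],8.1],
    [0,[-12,26,0],8.1],
    [0,[-8,28,0],8.1],
    [0,[-4,28,0],8.1],
  ],
)

```text
time: 1.7
tool_pos: [0.4711, 0.2546, 0.2908]
ee_rot: [-3.141, 0.001, 0.844]
wrist_force: [1.3, 0.2, 0.1]
width: 0.094
finger_force: 0.0
```

Request:
carry_out(
  increments=[
    [0,[0,29,0],8.1],
    [0,[4,29,0],8.2],
    [0,[8,28,0],8.1],
    [0,[11,26,0],8.1],
    [0,[16,24,0],8.1],
    [0,[18,22,0],8.1],
    [0,[0,0,0],0],
    [0,[0,0,0],0],
  ],
)

```text
time: 2.5
tool_pos: [0.5994, 0.1405, 0.2904]
ee_rot: [-3.141, 0.002, 0.001]
wrist_force: [0.2, -0.1, 0.7]
width: 0.0941
finger_force: 0.0
```

```bash
python3 - <<'E'
from h import *
obs(); c=cal('wrist'); a=snap('wrist','w1.png'); np.save('w1.npy',c['T'])
print(np.round(c['T'],3).tolist())
for n,p in dict(knob=(.642,.166,.108),roofcorner=(.642,.194,.06),mouth=(.542,.194,.06)).items(): print(n,proj(c,p))
E
```

```text
2.5 [0.5994 0.1405 0.2904] [-1.8e+02  1.0e-01  0.0e+00] [ 0.2 -0.1  0.7] 0.0941 0.0
[[0.001, -0.962, -0.273, 0.679], [-1.0, -0.001, 0.001, 0.14], [-0.001, 0.273, -0.962, 0.454], [0.0, 0.0, 0.0, 1.0]]
knob [237.94254605 143.04188318]
roofcorner [220.87777174 139.41257426]
mouth [223.25822328 205.22567897]
```

View pics/w1.png

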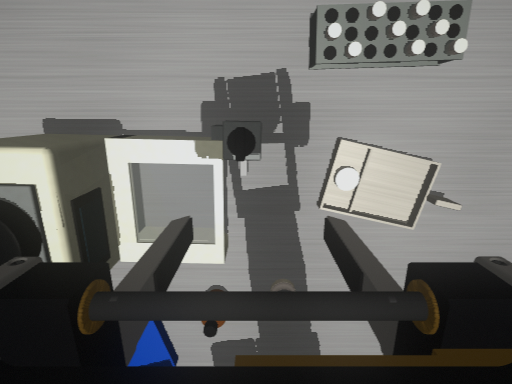

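The wrist view shows the knob disc at about (241,140) on its bracket (222–262, 121–160), the roof's front edge from (225,140) to (226,263), and the tray with its dish at (347,179).

```bash
python3 - <<'E'
from h import *
a=cv2.imread('pics/w1.png'); c=cal('wrist'); c['T']=np.load('w1.npy'); B=a.astype(int).mean(2)
# roof front edge: last bright px per row
E=[]
for v in range(170,256,4):
    r=B[v,205:240]; i=np.where(r>190)[0]
    if len(i): E.append((205+i.max()+.5,v))
W=np.array([onz(c,u,v,.06) for u,v in E]); k=np.polyfit(W[:,0],W[:,1],1); print('front edge y=',k, 'yaw',np.degrees(np.arctan(k[0])))
print('front rows',B[200,215:240].astype(int), 'col near top u=180',B[128:146,180].astype(int),'bottom',B[252:272,180].astype(int))
# bracket
print('brk row125',B[125,214:270].astype(int)); print('brk col 257',B[114:170,257].astype(int))
m=((B<60)).astype(np.uint8); m[:118]=0;m[:,:224]=0;m[165:]=0;m[:,260:]=0
n,l,s,ct=cv2.connectedComponentsWithStats(m); i=1+s[1:,4].argmax(); print('dark',s[i],ct[i], onz(c,*ct[i],.085))
cv2.imwrite('pics/k.png',cv2.resize(a[110:180,205:275],None,fx=8,fy=8,interpolation=2))
# tray: warm mask
mm=((a[...,2].astype(int)-a[...,0]>4)&(B>110)).astype(np.uint8); mm[:,:310]=0;mm[:120]=0;mm[240:]=0
mm=cv2.morphologyEx(mm,cv2.MORPH_OPEN,np.ones((9,9)))
cs,_=cv2.findContours(mm,0,1);k=max(cs,key=cv2.contourArea); ap=cv2.approxPolyDP(k,6,True)[:,0]; print(ap.tolist())
print(np.round([onz(c,*p,.022) for p in ap],4).tolist())
E
```

```text
front edge y= [-0.0216194   0.20661018] yaw -1.2385076969399846
front rows [227 227 227 227 227 228 227 225 171  79  80  80 121 152 152 153 151 152
 153 151 121  78  80  78  77] col near top u=180 [155 153  83  84  85  84  84  86  89  90  89  96 227 227 227 227 228 228] bottom [ 37  37  37  37  37  37  36  36  36  37  53  86 116 135 152 149 147 149
 150 151]
brk row125 [60 53 53 53 52 52 52 51 55 61 68 70 68 68 70 68 68 67 68 68 68 67 69 68
 68 68 68 69 68 67 67 67 67 67 67 66 66 66 66 67 67 69 68 67 66 66 64 61
 67 72 72 73 72 72 73 72]
brk col 257 [ 73  70  70  72  75  73  71  52  64  65  67  67  67  67  67  67  67  67
  67  68  67  67  68  67  68  68  66  67  67  66  66  67  68  66  67  66
  67  67  67  95  96 151 150 150 150 129 102 145 148 149 146 151 148 146
 149 146]
dark [226 127  30  34 733] [240.80491132 142.32196453] [0.64049953 0.16382524 0.085     ]
[[370, 148], [352, 209], [408, 219], [429, 160]]
[[0.6252, -0.0373, 0.022], [0.5223, -0.0185, 0.022], [0.5042, -0.116, 0.022], [0.606, -0.1343, 0.022]]
```

View pics/k.png

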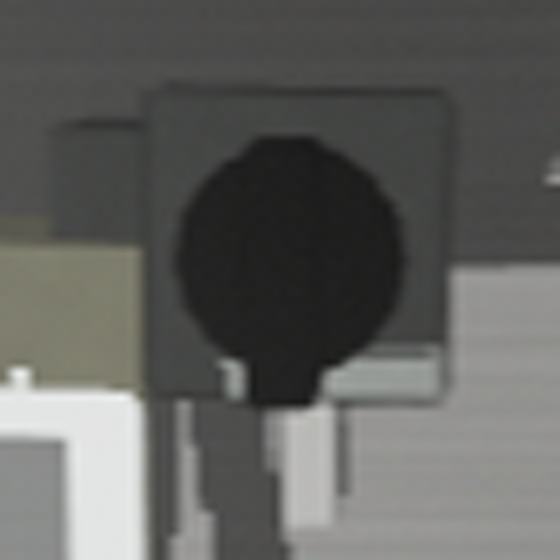

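```bash
python3 - <<'E'
from h import *
c=cal('wrist'); c['T']=np.load('w1.npy')
b=onz(c,242.0,140.3,.06); d=onz(c,241.0,141,.078); print('bracket',b,'disc',d)
print([onz(c,u,v,.06).round(4) for u,v in((222.9,120.9),(261.2,120.9),(261.2,160.1),(222.9,160.1))])
y=np.radians(-1.24); R=np.array([[np.cos(y),-np.sin(y)],[np.sin(y),np.cos(y)]])
print('imager origin', b[:2]-R@[.1,-.028])
# roof far/near edges
print('roof side at u=180', onz(c,180,139.5,.06), onz(c,180,263,.06))
k=(.642,.1645)
q=plan([*k,.15],-1.2,5,0); plan([*k,.096],-1.2,3,0,q)
E
```

```text
bracket [0.64076611 0.16365274 0.06      ] disc [0.64156638 0.16397393 0.078     ]
[array([0.6678, 0.1902, 0.06  ]), array([0.6679, 0.1361, 0.06  ]), array([0.6121, 0.1359, 0.06  ]), array([0.612 , 0.1921, 0.06  ])]
imager origin [0.54139546 0.19381022]
roof side at u=180 [0.64182321 0.25279115 0.06      ] [0.44179211 0.26836297 0.06      ]
[[0, [9, -5, 28], np.float64(0.3)], [0, [8, -4, 28], np.float64(0.2)], [0, [9, -5, 29], np.float64(0.3)], [0, [8, -5, 28], np.float64(0.2)], [0, [8.7, -4.8, 28], np.float64(0.3)]]
[[0, [0, 0, 18], np.float64(-0.0)], [0, [0, 0, 18], np.float64(-0.0)], [0, [0, 0, 18], np.float64(-0.0)]]
```

Request:
carry_out(
  increments=[
    [0,[9,-5,28],0.3],
    [0,[8,-4,28],0.3],
    [0,[9,-5,29],0.3],
    [0,[8,-5,28],0.3],
    [0,[8,-4,28],0],
    [0,[0,0,18],0],
    [0,[0,0,18],0],
    [0,[0,0,17],0],
  ],
)

```text
time: 3.35
tool_pos: [0.6407, 0.1648, 0.0969]
ee_rot: [-3.141, 0.0, -0.018]
wrist_force: [0.7, 0.2, -0.4]
width: 0.0938
finger_force: 0.0
```

Request:
carry_out(
  increments=[
    [120,[0,0,0],0],
    [180,[0,0,0],0],
    [255,[0,0,0],0],
    [255,[0,0,0],0],
    [255,[0,0,0],0],
    [255,[0,0,0],0],
    [255,[0,0,0],0],
    [255,[0,0,0],0],
  ],
)

```text
time: 4.15
tool_pos: [0.6418, 0.1632, 0.0975]
ee_rot: [-3.141, -0.0, -0.021]
wrist_force: [-0.4, -1.1, 0.5]
width: 0.0335
finger_force: 0.0
```

Request:
carry_out(
  increments=[
    [255,[0,0,0],0],
    [255,[0,0,0],0],
    [255,[0,0,0],0],
    [255,[0,0,0],0],
    [255,[0,0,0],0],
    [255,[0,0,4],0],
    [255,[0,0,4],0],
    [255,[0,0,4],0],
  ],
)

```text
time: 4.95
tool_pos: [0.642, 0.164, 0.0874]
ee_rot: [-3.14, -0.001, -0.021]
wrist_force: [-3.9, 2.3, 8.7]
width: 0.0119
finger_force: 30.0
```

Request:
carry_out(
  increments=[
    [255,[0,0,2],0],
    [255,[0,0,1],0],
  ],
)

```text
time: 5.15
tool_pos: [0.6421, 0.1641, 0.0872]
ee_rot: [-3.14, -0.003, -0.021]
wrist_force: [-6.6, 2.4, 17.5]
width: 0.0116
finger_force: 30.0
```

Bottomed out. Turning anticlockwise seen from above, which is a negative twist with the tool pointing down.

Request:
carry_out(
  increments=[
    [255,[0,0,0],-4],
    [255,[0,0,0],-8],
    [255,[0,0,0],-8],
    [255,[0,0,0],-8],
    [255,[0,0,0],-8],
    [255,[0,0,0],-8],
    [255,[0,0,0],-8],
    [255,[0,0,0],-8],
  ],
)

```text
time: 5.95
tool_pos: [0.6409, 0.1661, 0.0873]
ee_rot: [-3.139, -0.005, 1.033]
wrist_force: [-8.3, 5.8, 16.6]
width: 0.0117
finger_force: 30.0
```

Request:
carry_out(
  increments=[
    [255,[0,0,0],-6],
    [255,[0,0,0],-4],
    [255,[0,0,0],0],
    [255,[0,0,-5],0],
    [255,[0,0,-5],0],
    [255,[0,0,-4],0],
  ],
)

```text
time: 6.55
tool_pos: [0.6405, 0.1662, 0.0976]
ee_rot: [-3.138, -0.004, 1.202]
wrist_force: [-2.4, 8.3, -9.8]
width: 0.0119
finger_force: 30.0
```

Request:
carry_out(
  increments=[
    [140,[0,0,0],0],
    [0,[0,0,0],0],
    [0,[0,0,0],0],
    [0,[0,0,-10],0],
    [0,[0,0,-30],0],
    [0,[0,0,-40],0],
    [0,[0,0,-40],0],
  ],
)

```text
time: 7.25
tool_pos: [0.6416, 0.1627, 0.2178]
ee_rot: [-3.141, 0.001, 1.2]
wrist_force: [1.2, 0.1, 0.6]
width: 0.0643
finger_force: 0.0
```

```bash
python3 - <<'E'
from h import *
obs(); plan([.500,-.372,.20],20,14,0)
E
```

```text
7.25 [0.6416 0.1627 0.2178] [-180.     0.    68.8] [1.2 0.1 0.6] 0.0643 0.0
[[0, [-39, 4, 1], np.float64(3.5)], [0, [-39, 7, 2], np.float64(3.5)], [0, [-39, 9, 1], np.float64(3.4)], [0, [-37, 12, 1], np.float64(3.5)], [0, [-37, 14, 1], np.float64(3.5)], [0, [-37, 16, 2], np.float64(3.5)], [0, [-35, 18, 1], np.float64(3.5)], [0, [-34, 20, 1], np.float64(3.5)]]
[[0, [-32, 22, 1], np.float64(3.4)], [0, [-32, 24, 2], np.float64(3.5)], [0, [-29, 26, 1], np.float64(3.5)], [0, [-28, 28, 1], np.float64(3.5)], [0, [-27, 30, 1], np.float64(3.5)], [0, [-24.2, 30.6, 1.8], np.float64(3.5)]]
```

Request:
carry_out(
  increments=[
    [0,[-39,4,1],3.5],
    [0,[-39,7,2],3.5],
    [0,[-39,9,1],3.4],
    [0,[-37,12,1],3.5],
    [0,[-37,14,1],3.5],
    [0,[-37,16,2],3.5],
    [0,[-35,18,1],3.5],
    [0,[-34,20,1],3.5],
  ],
)

```text
time: 8.05
tool_pos: [0.5604, -0.1447, 0.2073]
ee_rot: [3.14, -0.0, 0.711]
wrist_force: [0.3, 0.2, 0.7]
width: 0.0944
finger_force: 0.0
```

Request:
carry_out(
  increments=[
    [0,[-32,22,1],3.4],
    [0,[-32,24,2],3.5],
    [0,[-29,26,1],3.5],
    [0,[-28,28,1],3.5],
    [0,[-27,30,1],3.5],
    [0,[-24,30,2],3.5],
    [0,[0,0,0],0],
  ],
)

```text
time: 8.75
tool_pos: [0.4982, -0.3758, 0.1981]
ee_rot: [3.14, 0.002, 0.342]
wrist_force: [0.3, 0.6, -1.0]
width: 0.0944
finger_force: 0.0
```

```bash
python3 - <<'E'
from h import *
obs(); c=cal('wrist'); a=snap('wrist','w2.png'); np.save('w2.npy',c['T']); t=snap('top','top2.png')
k=cv2.resize(t[130:225,170:290],None,fx=4,fy=4,interpolation=2)
print(a.shape,k.shape)
cv2.imwrite('pics/w2b.png',np.hstack([cv2.resize(a,(430,322)),k[:322,:370]]))
E
```

```text
8.75 [ 0.4982 -0.3758  0.1981] [1.799e+02 1.000e-01 1.960e+01] [ 0.3  0.6 -1. ] 0.0944 0.0
(384, 512, 3) (380, 480, 3)
```

View pics/w2b.png

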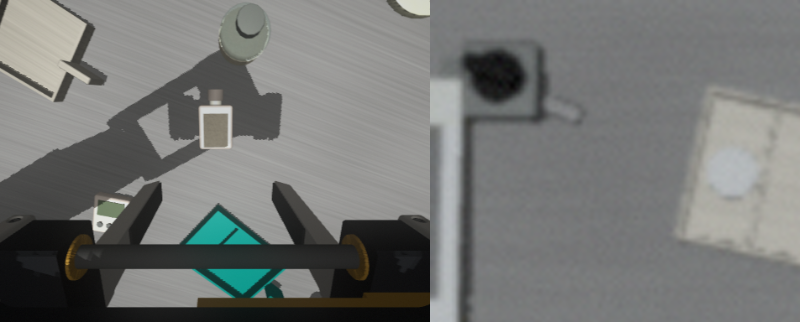

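The right half shows the latch arm now pointing away from the imager, so it is open. The wrist view (left, scale 0.84) shows the flask body at about (198–233, 105–150), label up and cap ahead.

```bash
python3 - <<'E'
from h import *
a=cv2.imread('pics/w2.png'); c=cal('wrist'); c['T']=np.load('w2.npy'); B=a.astype(int).mean(2)
s=a[110:195,220:300]; b=B[110:195,220:300]
for v in (130,145,160,172): print(v,B[v,228:286].astype(int))
m=(b>175).astype(np.uint8); m=cv2.morphologyEx(m,cv2.MORPH_CLOSE,np.ones((9,9)))
cs,_=cv2.findContours(m,0,1); k=max(cs,key=cv2.contourArea); r=cv2.minAreaRect(k); P=cv2.boxPoints(r)+[220,110]; print(P.round(1).tolist(),cv2.contourArea(k))
W=np.array([onz(c,*p,.027) for p in P]); print(W.round(4).tolist(),W.mean(0).round(4))
E
```

```text
130 [ 77  76  76  77  78  78  80  80 119 168 195 208 211 211 211 212 212 212
 211 211 211 212 211 211 211 211 211 212 211 211 211 212 211 211 211 211
 211 212 211 212 212 212 211 212 211 211 201 183 138  86  79  79  77  77
  77  76  77  79]
145 [ 78  79  77  76  77  78  77  77  91 147 189 205 211 200 157 120 120 119
 119 118 118 119 118 117 119 122 123 123 121 122 123 121 119 118 119 121
 124 125 124 122 122 122 124 175 210 211 199 178 133  83  83  83  84  82
  82  81  80  82]
160 [ 80  81  82  81  82  82  81  81  80 132 180 200 210 210 178 129 122 121
 122 122 122 122 122 125 125 125 125 124 123 121 121 122 123 122 125 126
 127 124 123 125 126 127 136 181 211 210 198 174 125  79  80  80  80  81
  80  81  82  83]
172 [ 80  81  80  80  80  81  80  81  80 109 163 196 209 213 187 140 125 123
 123 122 122 125 126 126 127 127 128 129 128 125 124 125 125 124 126 126
 124 123 124 124 125 125 136 191 222 220 206 179 153 149 153 152 153 154
 154 155 155 155]
[[238.0, 121.0], [275.0, 121.0], [275.0, 177.0], [238.0, 177.0]] 1865.0
[[0.5562, -0.3301, 0.027], [0.5711, -0.3719, 0.027], [0.5066, -0.3961, 0.027], [0.4909, -0.3519, 0.027]] [ 0.5312 -0.3625  0.027 ]
```

```bash
python3 - <<'E'
from h import *
q=plan([.530,-.3635,.12],19.8,3,0); plan([.530,-.3635,.020],19.8,4,0,q)
E
```

```text
[[0, [10, 1, 26], np.float64(0.0)], [0, [11, 1, 26], np.float64(0.1)], [0, [10.1, 0.4, 26.6], np.float64(-0.0)]]
[[0, [0, 0, 25], np.float64(-0.0)], [0, [0, 0, 25], np.float64(-0.0)], [0, [0, 0, 25], np.float64(-0.0)], [0, [-0, -0, 25], np.float64(-0.0)]]
```

Request:
carry_out(
  increments=[
    [0,[10,1,26],0],
    [0,[11,1,26],0],
    [0,[10,0,26],0],
    [0,[0,0,25],0],
    [0,[0,0,25],0],
    [0,[0,0,25],0],
    [255,[0,0,23],0],
    [255,[0,0,0],0],
  ],
)

```text
time: 9.65
tool_pos: [0.5287, -0.3588, 0.0187]
ee_rot: [-3.135, 0.004, 0.351]
wrist_force: [-0.2, -0.8, -0.5]
width: 0.0815
finger_force: 0.0
```

Request:
carry_out(
  increments=[
    [255,[0,0,0],0],
    [255,[0,0,0],0],
    [255,[0,0,0],0],
    [255,[0,0,0],0],
    [255,[0,0,0],0],
    [255,[0,0,0],0],
  ],
)

```text
time: 10.25
tool_pos: [0.5311, -0.3627, 0.0242]
ee_rot: [3.14, -0.002, 0.349]
wrist_force: [-0.0, 1.3, 6.1]
width: 0.0502
finger_force: 30.0
```

```bash
python3 - <<'E'
from h import *
obs(); o=robot.get_obs()['tool_pos']; q=plan([o[0],o[1],.14],20,4,255); plan([.475,-.08,.22],-12,12,255,q)
E
```

```text
10.25 [ 0.5311 -0.3627  0.0242] [ 1.799e+02 -1.000e-01  2.000e+01] [-0.   1.3  6.1] 0.0502 30.00213772058487
[[255, [0, 0, -29], np.float64(-0.0)], [255, [0, 0, -29], np.float64(-0.0)], [255, [0, 0, -29], np.float64(-0.0)], [255, [0, 0, -28.8], np.float64(-0.0)]]
[[255, [4, -24, -7], np.float64(2.7)], [255, [2, -24, -6], np.float64(2.6)], [255, [2, -24, -7], np.float64(2.7)], [255, [0, -24, -7], np.float64(2.7)], [255, [-1, -24, -6], np.float64(2.6)], [255, [-2, -24, -7], np.float64(2.7)], [255, [-3, -23, -7], np.float64(2.7)], [255, [-4, -24, -6], np.float64(2.6)]]
[[255, [-5, -24, -7], np.float64(2.7)], [255, [-6, -23, -7], np.float64(2.7)], [255, [-8, -23, -6], np.float64(2.6)], [255, [-8.1, -22, -7], np.float64(2.7)]]
```

Request:
carry_out(
  increments=[
    [255,[0,0,-10],0],
    [255,[0,0,-25],0],
    [255,[0,0,-29],0],
    [255,[0,0,-29],0],
    [255,[4,-24,-10],2.7],
    [255,[2,-24,-8],2.6],
    [255,[2,-24,-8],2.7],
    [255,[0,-24,-8],2.7],
  ],
)

```text
time: 11.05
tool_pos: [0.5108, -0.2666, 0.1494]
ee_rot: [-3.141, 0.001, 0.16]
wrist_force: [-0.6, -0.2, -0.8]
width: 0.0499
finger_force: 30.0
```

Request:
carry_out(
  increments=[
    [255,[-1,-24,-8],2.6],
    [255,[-2,-24,-8],2.7],
    [255,[-3,-23,-8],2.7],
    [255,[-4,-24,-8],2.6],
    [255,[-5,-24,-8],2.7],
    [255,[-6,-23,-7],2.7],
    [255,[-8,-23,-6],2.6],
    [255,[-8,-22,-6],2.7],
  ],
)

```text
time: 11.85
tool_pos: [0.4735, -0.0786, 0.2086]
ee_rot: [-3.142, 0.001, -0.212]
wrist_force: [0.5, 0.4, -0.9]
width: 0.0494
finger_force: 30.0
```

```bash
python3 - <<'E'
from h import *
snap('wrist'); obs(); c=cal('wrist'); a=snap('wrist','w3.png'); np.save('w3.npy',c['T'])
E
```

```text
11.9 [ 0.4734 -0.0756  0.2099] [-179.8   -0.   -12. ] [-1.3  2.6 -0.4] 0.0497 29.9991837143898
```

View pics/w3.png

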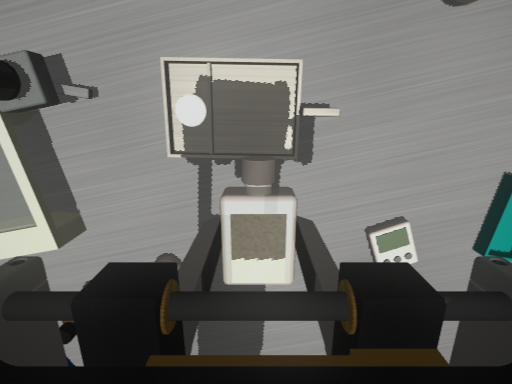

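The view shows the tray rim corners at about (161,59), (302,60), (297,159) and (167,157), the dish at (190,110), and the fin from (303,112) to (338,112). The flask is held level.

```bash
python3 - <<'E'
from h import *
c=cal('wrist'); c['T']=np.load('w3.npy'); a=cv2.imread('pics/w3.png')
P=[(161.5,58.5),(302,60),(297.5,159.5),(167,157.5)]
W=np.array([onz(c,*p,.022)[:2] for p in P]); print(W.round(4).tolist()); e=np.roll(W,-1,0)-W
print(np.linalg.norm(e,axis=1).round(4),np.degrees(np.arctan2(e[:,1],e[:,0])).round(1),'ctr',W.mean(0).round(4))
yaw=np.degrees(np.arctan2(*(W[0]+W[3]-W[1]-W[2])[::-1]))-90; y=np.radians(yaw); R=np.array([[np.cos(y),-np.sin(y)],[np.sin(y),np.cos(y)]])
ctr=W.mean(0); bay=ctr+R@[-.011,-.027]; print('yaw',yaw,'flask target',bay,'fin',ctr+R@[0,-.107])
f=[onz(c,*p,.046)[:2] for p in((303,111.5),(338,112.5))];print('fin',np.round(f,4).tolist())
fl=[onz(c,*p,.21+.003)[:2] for p in((229,188),(292,188))]; 
o=robot.get_obs()['tool_pos']; q=plan([*bay,.13],yaw,5,255); plan([*bay,.0295],yaw,6,255,q)
E
```

```text
[[0.6364, 0.0078], [0.5999, -0.1553], [0.4835, -0.1298], [0.5215, 0.0366]]
[0.1671 0.1192 0.1707 0.1185] [-102.6  167.7   77.1  -14.1] ctr [ 0.5603 -0.0602]
yaw -12.745486623073674 flask target [ 0.54364692 -0.08408347] fin [ 0.53672623 -0.16453907]
fin [[0.5422, -0.1431], [0.5326, -0.1827]]
[[255, [14, -2, 16], np.float64(0.2)], [255, [14, -1, 16], np.float64(0.2)], [255, [14, -2, 16], np.float64(0.1)], [255, [14, -2, 16], np.float64(0.2)], [255, [13.5, -1.3, 15.5], np.float64(0.2)]]
[[255, [0, 0, 17], np.float64(-0.0)], [255, [0, 0, 17], np.float64(-0.0)], [255, [0, 0, 16], np.float64(-0.0)], [255, [0, 0, 17], np.float64(-0.0)], [255, [0, 0, 17], np.float64(-0.0)], [255, [-0, -0, 16.5], np.float64(-0.0)]]
```

Request:
carry_out(
  increments=[
    [255,[14,-2,16],0.2],
    [255,[14,-1,16],0.2],
    [255,[14,-2,16],0.1],
    [255,[14,-2,16],0.2],
    [255,[13,-1,15],0.2],
    [255,[0,0,20],0],
    [255,[0,0,20],0],
    [255,[0,0,20],0],
  ],
)

```text
time: 12.75
tool_pos: [0.5431, -0.0875, 0.0679]
ee_rot: [3.141, 0.001, -0.225]
wrist_force: [-0.2, 0.0, -0.4]
width: 0.0501
finger_force: 30.0
```

Request:
carry_out(
  increments=[
    [255,[0,0,18],0],
    [255,[0,0,12],0],
    [255,[0,0,6],0],
    [255,[0,0,0],0],
    [255,[0,0,0],0],
  ],
)

```text
time: 13.25
tool_pos: [0.544, -0.0868, 0.0342]
ee_rot: [3.142, -0.001, -0.225]
wrist_force: [0.3, 1.1, -0.6]
width: 0.0496
finger_force: 30.0
```

Request:
carry_out(
  increments=[
    [255,[0,0,2],0],
    [255,[0,0,2],0],
    [255,[0,0,0],0],
    [255,[0,0,0],0],
  ],
)

```text
time: 13.65
tool_pos: [0.5435, -0.0865, 0.0296]
ee_rot: [-3.142, -0.0, -0.225]
wrist_force: [-1.0, -0.3, -1.5]
width: 0.0496
finger_force: 30.0
```

Request:
carry_out(
  increments=[
    [255,[0,0,1],0],
    [255,[0,0,1],0],
    [255,[0,0,0],0],
  ],
)

```text
time: 13.95
tool_pos: [0.5436, -0.0865, 0.0282]
ee_rot: [-3.142, -0.001, -0.225]
wrist_force: [-1.5, 0.5, 3.6]
width: 0.0498
finger_force: 30.0
```

Contact; releasing with a limited opening and lifting off.

Request:
carry_out(
  increments=[
    [85,[0,0,0],0],
    [75,[0,0,0],0],
    [70,[0,0,0],0],
    [70,[0,0,0],0],
    [70,[0,0,-10],0],
    [70,[0,0,-30],0],
    [0,[0,0,-40],0],
    [0,[0,0,-40],0],
  ],
)

```text
time: 14.75
tool_pos: [0.543, -0.0864, 0.149]
ee_rot: [-3.141, 0.001, -0.225]
wrist_force: [0.7, -0.6, -0.4]
width: 0.081
finger_force: 0.0
```

```bash
python3 - <<'E'
from h import *
obs(); q=plan([.530,-.170,.14],77.2,11,0)
E
```

```text
14.75 [ 0.543  -0.0864  0.149 ] [-180.     0.   -12.9] [ 0.7 -0.6 -0.4] 0.081 0.0
[[0, [1, 8, 1], np.float64(-8.2)], [0, [-1, 7, 1], np.float64(-8.2)], [0, [-2, 8, 0], np.float64(-8.2)], [0, [-2, 7, 1], np.float64(-8.2)], [0, [-4, 7, 1], np.float64(-8.2)], [0, [-5, 6, 1], np.float64(-8.1)], [0, [-5, 5, 1], np.float64(-8.2)], [0, [-6, 5, 1], np.float64(-8.2)]]
[[0, [-7, 4, 0], np.float64(-8.2)], [0, [-7, 2, 1], np.float64(-8.2)], [0, [-7.8, 1.9, 1], np.float64(-8.2)]]
```

Request:
carry_out(
  increments=[
    [0,[1,8,0],-8.2],
    [0,[-1,7,0],-8.2],
    [0,[-2,8,0],-8.2],
    [0,[-2,7,0],-8.2],
    [0,[-4,7,0],-8.2],
    [0,[-5,6,0],-8.2],
    [0,[-5,5,0],-8.2],
    [0,[-6,5,0],-8.2],
  ],
)

```text
time: 15.55
tool_pos: [0.5342, -0.1474, 0.1483]
ee_rot: [3.141, -0.0, 0.926]
wrist_force: [-0.2, 0.2, -0.2]
width: 0.0939
finger_force: 0.0
```

Request:
carry_out(
  increments=[
    [0,[-7,4,0],-8.2],
    [0,[-7,2,0],-8.2],
    [0,[-8,2,0],-8.1],
    [0,[0,0,0],0],
    [0,[0,0,0],0],
  ],
)

```text
time: 16.05
tool_pos: [0.5306, -0.1704, 0.148]
ee_rot: [3.141, -0.0, 1.344]
wrist_force: [-0.0, 0.5, 0.3]
width: 0.0941
finger_force: 0.0
```

```bash
python3 - <<'E'
from h import *
obs(); c=cal('wrist'); a=snap('wrist','w4.png'); np.save('w4.npy',c['T'])
E
```

```text
16.05 [ 0.5306 -0.1704  0.148 ] [180.  -0.  77.] [-0.   0.5  0.3] 0.0941 0.0
```

View pics/w4.png

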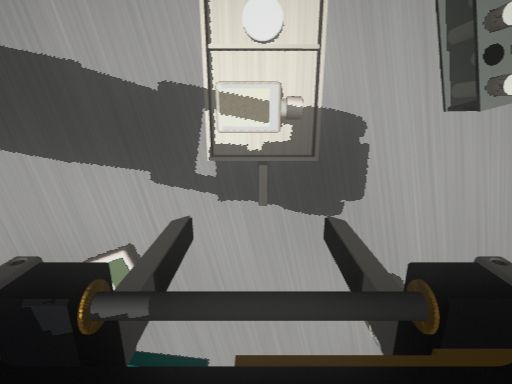

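The flask lies flat in the bay, clear of the walls, with the dish in its own bay. The fin runs from (263,162) to (264,205).

```bash
python3 - <<'E'
from h import *
c=cal('wrist'); c['T']=np.load('w4.npy')
A=onz(c,262.7,163,.046);B=onz(c,263.7,205,.046); print(A,B,np.degrees(np.arctan2(*(A-B)[[1,0]])))
m=(A+B)/2
L=np.array([onz(c,*p,.022)[:2] for p in((209,159),(319,159),(207,47),(321,47))]);print(L.round(4).tolist(), np.degrees(np.arctan2(*(L[2]-L[0])[::-1])),np.degrees(np.arctan2(*(L[3]-L[1])[::-1])))
t=(.537,-.1645); q=plan([*t,.10],77.2,2,0); plan([*t,.034],77.2,3,0,q)
E
```

```text
[ 0.54265738 -0.14081663  0.046     ] [ 0.5339803  -0.18398911  0.046     ] 78.63573017211637
[[0.4867, -0.1278], [0.6022, -0.1545], [0.5146, -0.0222], [0.6222, -0.0469]] 75.23019754626797 79.49228655304454
[[0, [3, 2, 24], np.float64(-0.1)], [0, [4, 3, 23.9], np.float64(-0.0)]]
[[0, [0, 0, 22], np.float64(-0.0)], [0, [0, 0, 22], np.float64(-0.0)], [0, [-0, -0, 22], np.float64(-0.0)]]
```

Request:
carry_out(
  increments=[
    [150,[3,2,24],0],
    [150,[4,3,24],0],
    [150,[0,0,22],0],
    [150,[0,0,22],0],
    [150,[0,0,21],0],
    [255,[0,0,0],0],
    [255,[0,0,0],0],
    [255,[0,0,0],0],
  ],
)

```text
time: 16.9
tool_pos: [0.538, -0.1649, 0.0362]
ee_rot: [3.139, 0.0, 1.347]
wrist_force: [-0.3, -0.2, 0.2]
width: 0.0333
finger_force: 0.0
```

Request:
carry_out(
  increments=[
    [255,[0,0,0],0],
    [255,[0,0,0],0],
    [255,[0,0,0],0],
    [255,[0,0,0],0],
    [255,[0,0,0],0],
    [255,[0,0,0],0],
  ],
)

```text
time: 17.5
tool_pos: [0.5372, -0.1648, 0.0353]
ee_rot: [3.141, 0.0, 1.347]
wrist_force: [-0.6, 0.4, 5.8]
width: 0.0098
finger_force: 30.0
```

Fin gripped (9.8 mm). Rotating the tray slowly in line with the slot (tool yaw 88.8°).

```bash
python3 - <<'E'
from h import *
q=plan([.5335,-.150,.0355],88.8,8,255); plan([.5385,.070,.0355],88.8,16,255,q)
E
```

```text
[[255, [2, -1, 0], np.float64(-1.5)], [255, [1, -1, 0], np.float64(-1.4)], [255, [2, 0, 0], np.float64(-1.5)], [255, [2, -1, 0], np.float64(-1.4)], [255, [2, -1, 0], np.float64(-1.5)], [255, [2, 0, 0], np.float64(-1.4)], [255, [1, -1, 0], np.float64(-1.5)], [255, [2.2, -0.6, -0.2], np.float64(-1.4)]]
[[255, [14, 0, 0], np.float64(-0.0)], [255, [14, 0, 0], np.float64(-0.0)], [255, [13, 0, 0], np.float64(-0.0)], [255, [14, 0, 0], np.float64(-0.0)], [255, [14, 0, 0], np.float64(-0.0)], [255, [14, 0, 0], np.float64(-0.0)], [255, [13, 0, 0], np.float64(-0.0)], [255, [14, 0, 0], np.float64(-0.0)]]
[[255, [14, 0, 0], np.float64(-0.0)], [255, [14, 0, 0], np.float64(-0.0)], [255, [13, 0, 0], np.float64(-0.0)], [255, [14, 0, 0], np.float64(-0.0)], [255, [14, 0, 0], np.float64(-0.0)], [255, [14, 0, 0], np.float64(-0.0)], [255, [13, 0, 0], np.float64(-0.0)], [255, [14, 0.3, -0], np.float64(-0.0)]]
```

Request:
carry_out(
  increments=[
    [255,[2,-1,0],-1.4],
    [255,[1,-1,0],-1.5],
    [255,[2,0,0],-1.4],
    [255,[2,-1,0],-1.5],
    [255,[2,-1,0],-1.4],
    [255,[2,0,0],-1.5],
    [255,[1,-1,0],-1.4],
    [255,[2,0,0],-1.5],
  ],
)

```text
time: 18.3
tool_pos: [0.5346, -0.1503, 0.0353]
ee_rot: [3.139, 0.001, 1.552]
wrist_force: [3.0, -3.2, 5.2]
width: 0.0099
finger_force: 30.1
```

Request:
carry_out(
  increments=[
    [255,[7,0,0],0],
    [255,[12,0,0],0],
    [255,[14,0,0],0],
    [255,[14,0,0],0],
    [255,[12,0,0],0],
    [255,[7,0,0],0],
    [255,[0,0,0],0],
  ],
)

```text
time: 19.0
tool_pos: [0.5347, -0.0847, 0.0352]
ee_rot: [-3.141, 0.003, 1.552]
wrist_force: [-0.1, -5.0, 7.5]
width: 0.0101
finger_force: 30.0
```

```bash
python3 - <<'E'
from h import *
obs(); c=cal('wrist'); a=snap('wrist','w5.png'); np.save('w5.npy',c['T'])
E
```

```text
19.0 [ 0.5347 -0.0847  0.0352] [-180.     0.2   88.9] [-0.1 -5.   7.5] 0.0101 30.002283453941345
```

View pics/w5.png

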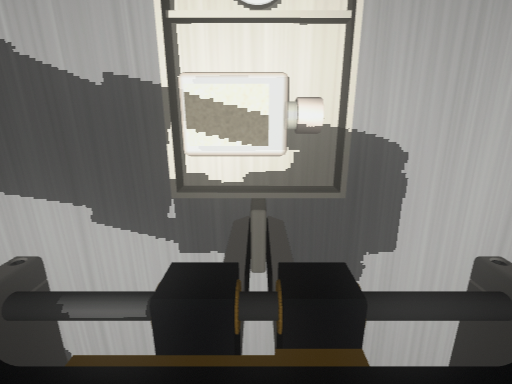

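The tray is centred and square to the tool, and the flask sits flat. Advancing into the slot.

Request:
carry_out(
  increments=[
    [255,[8,0,0],0],
    [255,[13,0,0],0],
    [255,[14,0,0],0],
    [255,[14,0,0],0],
    [255,[14,0,0],0],
    [255,[14,0,0],0],
    [255,[10,0,0],0],
    [255,[8,0,0],0],
  ],
)

```text
time: 19.85
tool_pos: [0.5367, 0.0088, 0.0353]
ee_rot: [-3.141, 0.006, 1.552]
wrist_force: [-0.2, -9.2, 7.2]
width: 0.0098
finger_force: 30.0
```

Request:
carry_out(
  increments=[
    [255,[8,0,0],0],
    [255,[8,0,0],0],
    [255,[8,0,0],0],
    [255,[8,0,0],0],
    [255,[8,0,0],0],
  ],
)

```text
time: 20.35
tool_pos: [0.5375, 0.0482, 0.0352]
ee_rot: [-3.141, 0.006, 1.551]
wrist_force: [-0.1, -8.9, 8.0]
width: 0.0095
finger_force: 30.0
```

Request:
carry_out(
  increments=[
    [255,[10,0,-0.5],0],
    [255,[12,0,-0.5],0],
    [255,[12,0,0],0],
    [255,[12,0,0],0],
    [255,[12,0,0],0],
    [255,[10,0,0],0],
    [255,[8,0,0],0],
    [255,[6,0,0],0],
  ],
)

```text
time: 21.15
tool_pos: [0.5385, 0.131, 0.0352]
ee_rot: [-3.139, 0.005, 1.552]
wrist_force: [0.1, -7.1, 5.7]
width: 0.0098
finger_force: 30.0
```

Request:
carry_out(
  increments=[
    [255,[5,0,0],0],
    [255,[4,0,0],0],
    [255,[4,0,0],0],
    [255,[3,0,0],0],
  ],
)

```text
time: 21.55
tool_pos: [0.5388, 0.1466, 0.0353]
ee_rot: [-3.139, 0.005, 1.551]
wrist_force: [0.1, -7.0, 6.6]
width: 0.0099
finger_force: 30.0
```

Request:
carry_out(
  increments=[
    [255,[2,0,0],0],
    [255,[2,0,0],0],
    [255,[2,0,0],0],
    [255,[1,0,0],0],
  ],
)

```text
time: 21.95
tool_pos: [0.5389, 0.1518, 0.0352]
ee_rot: [-3.138, 0.009, 1.551]
wrist_force: [-0.9, -12.3, 7.5]
width: 0.0099
finger_force: 30.0
```

Force is rising at the expected end position; pressing a little more to confirm.

Request:
carry_out(
  increments=[
    [255,[1,0,0],0],
    [255,[1,0,0],0],
    [255,[0,0,0],0],
  ],
)

```text
time: 22.25
tool_pos: [0.5389, 0.152, 0.0352]
ee_rot: [-3.138, 0.012, 1.551]
wrist_force: [-0.9, -15.5, 7.8]
width: 0.0099
finger_force: 30.0
```

Request:
carry_out(
  increments=[
    [140,[-1,0,0],0],
    [140,[0,0,0],0],
    [140,[0,0,0],0],
    [140,[0,0,0],0],
    [140,[0,0,-15],0],
    [140,[0,0,-35],0],
    [0,[0,0,-40],0],
    [0,[0,0,-40],0],
  ],
)

```text
time: 23.05
tool_pos: [0.5399, 0.1571, 0.1678]
ee_rot: [3.142, -0.0, 1.55]
wrist_force: [1.3, -0.6, 0.2]
width: 0.0551
finger_force: 0.0
```

```bash
python3 - <<'E'
from h import *
obs(); q=plan([.6413,.164,.165],68.8,5,0); plan([.6413,.164,.097],68.8,4,0,q)
t=snap('top','top5.png'); c=cal('top')
cv2.imwrite('pics/t5.png',cv2.resize(t[120:230,100:240],None,fx=5,fy=5,interpolation=2))
E
```

```text
23.05 [0.5399 0.1571 0.1678] [180.   -0.   88.8] [ 1.3 -0.6  0.2] 0.0551 0.0
[[0, [2, 20, 1], np.float64(4.0)], [0, [3, 20, 0], np.float64(4.0)], [0, [5, 20, 1], np.float64(4.0)], [0, [6, 20, 0], np.float64(4.0)], [0, [6.9, 18.6, 0.8], np.float64(4.0)]]
[[0, [0, 0, 17], np.float64(0.0)], [0, [0, 0, 17], np.float64(0.0)], [0, [0, 0, 17], np.float64(0.0)], [0, [-0.1, -0, 17], np.float64(0.0)]]
```

Request:
carry_out(
  increments=[
    [0,[2,20,0],4],
    [0,[3,20,0],4],
    [0,[5,20,0],4],
    [100,[6,20,0],4],
    [100,[7,19,0],4],
    [100,[0,0,17],0],
    [100,[0,0,17],0],
    [100,[0,0,17],0],
  ],
)

```text
time: 23.9
tool_pos: [0.6425, 0.164, 0.1149]
ee_rot: [3.141, -0.001, 1.201]
wrist_force: [0.2, -0.2, -0.5]
width: 0.0575
finger_force: 0.0
```

Request:
carry_out(
  increments=[
    [100,[0,0,17],0],
    [255,[0,0,2],0],
    [255,[0,0,0],0],
    [255,[0,0,0],0],
    [255,[0,0,0],0],
    [255,[0,0,0],0],
    [255,[0,0,0],0],
    [255,[0,0,0],0],
  ],
)

```text
time: 24.7
tool_pos: [0.64, 0.1648, 0.0959]
ee_rot: [-3.136, -0.0, 1.201]
wrist_force: [-6.6, 1.6, 4.5]
width: 0.0118
finger_force: 30.0
```

Request:
carry_out(
  increments=[
    [255,[0,0,0],0],
    [255,[0,0,0],0],
    [255,[0,0,0],0],
  ],
)

```text
time: 25.0
tool_pos: [0.64, 0.1649, 0.096]
ee_rot: [-3.137, -0.0, 1.201]
wrist_force: [-4.9, 1.9, 3.2]
width: 0.0121
finger_force: 30.0
```

Gripped on the bar; pushing down.

Request:
carry_out(
  increments=[
    [255,[0,0,4],0],
    [255,[0,0,4],0],
    [255,[0,0,4],0],
    [255,[0,0,2],0],
    [255,[0,0,0],0],
  ],
)

```text
time: 25.5
tool_pos: [0.6401, 0.1649, 0.0865]
ee_rot: [-3.138, -0.001, 1.202]
wrist_force: [-12.3, 0.8, 16.7]
width: 0.0119
finger_force: 30.0
```

Request:
carry_out(
  increments=[
    [255,[0,0,0],4],
    [255,[0,0,0],8],
    [255,[0,0,0],8],
    [255,[0,0,0],8],
    [255,[0,0,0],8],
    [255,[0,0,0],8],
    [255,[0,0,0],8],
    [255,[0,0,0],8],
  ],
)

```text
time: 26.3
tool_pos: [0.6405, 0.1643, 0.0864]
ee_rot: [-3.14, 0.001, 0.149]
wrist_force: [-9.9, -0.7, 16.3]
width: 0.0119
finger_force: 30.0
```

Request:
carry_out(
  increments=[
    [255,[0,0,0],6],
    [255,[0,0,0],5],
    [255,[0,0,0],0],
  ],
)

```text
time: 26.6
tool_pos: [0.6405, 0.1642, 0.0865]
ee_rot: [-3.141, 0.002, -0.039]
wrist_force: [-10.9, -0.4, 16.6]
width: 0.0117
finger_force: 30.0
```

Request:
carry_out(
  increments=[
    [255,[0,0,-5],0],
    [255,[0,0,-5],0],
    [255,[0,0,-4],0],
    [255,[0,0,0],0],
  ],
)

```text
time: 27.0
tool_pos: [0.6404, 0.1642, 0.0959]
ee_rot: [-3.141, 0.004, -0.037]
wrist_force: [-6.0, 1.4, 3.2]
width: 0.0118
finger_force: 30.0
```

Request:
carry_out(
  increments=[
    [140,[0,0,0],0],
    [0,[0,0,0],0],
    [0,[0,0,0],0],
    [0,[0,0,0],0],
    [0,[0,0,-15],0],
    [0,[0,0,-40],0],
    [0,[0,0,-50],0],
    [0,[0,0,-50],0],
  ],
)

```text
time: 27.8
tool_pos: [0.6418, 0.1636, 0.2529]
ee_rot: [-3.142, -0.0, -0.039]
wrist_force: [0.7, 0.1, -0.1]
width: 0.0723
finger_force: 0.0
```

Request:
carry_out(
  increments=[
    [0,[-30,25,-10],0],
    [0,[-30,25,-10],0],
    [0,[-20,0,0],0],
    [0,[0,0,0],0],
    [0,[0,0,0],0],
  ],
)

```text
time: 28.3
tool_pos: [0.5607, 0.1169, 0.2716]
ee_rot: [-3.141, -0.002, -0.038]
wrist_force: [0.1, 0.1, -0.7]
width: 0.0938
finger_force: 0.0
```

```bash
python3 - <<'E'
from h import *
obs(); c=cal('wrist'); a=snap('wrist','w6.png'); np.save('w6.npy',c['T'])
E
```

```text
28.3 [0.5607 0.1169 0.2716] [-1.8e+02 -1.0e-01 -2.2e+00] [ 0.1  0.1 -0.7] 0.0938 0.0
```

View pics/w6.png

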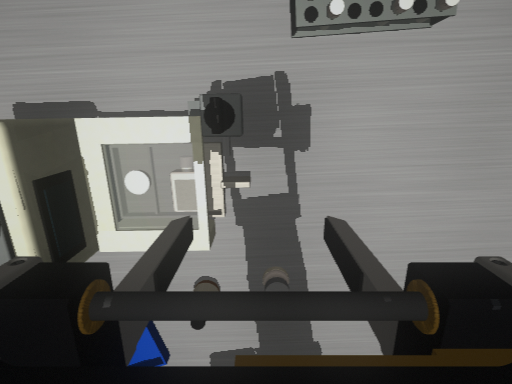

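The picture shows the tray home in the slot, with the dish at (137,182) and the flask at (186,190) through the window. The knob bar lies along x. Next is a numerical check of the tray end and latch arm.

```bash
python3 - <<'E'
from h import *
c=cal('wrist'); c['T']=np.load('w6.npy'); a=cv2.imread('pics/w6.png'); y=np.radians(-1.24); R=np.array([[np.cos(y),-np.sin(y)],[np.sin(y),np.cos(y)]]); o=np.array([.541,.194])
P=lambda x,yy,z: proj(c,[*(o+R@[x,yy]),z]).round(1)
print('tray end corners',P(-.06,-.020,.022),P(.06,-.020,.022),'fin end',P(0,-.064,.046),'locked tip',P(.04,-.028,.023),P(.04,-.034,.023),P(.07,-.034,.023),'bar',P(.08,-.028,.108),P(.12,-.028,.108))
for v in (155,160,165,172,205,213): print(v,a[v,204:240].mean(1).astype(int))
k=a[92:138,200:244].mean(2); m=(k<34).astype(np.uint8); print('\n'.join(''.join('#' if q else '.' for q in r) for r in m[::2]))
E
```

```text
tray end corners [224.2 216.5] [220.2 142.2] fin end [249.8 184.1] locked tip [226.1 155.4] [230.  155.4] [229.1 135.4] bar [216.2 132.4] [214.2  96.8]
155 [ 84  92  91  92  92  91 161 205 205 205 204 205 205 206 209 211 193 128
  65  74  75  75  75  74  72  68  68  70  72 110 140 142 142 140 140 141]
160 [ 80  90  94  93  93 164 206 207 207 207 208 208 207 209 208 210 212 159
  57 108 114  75  74  73  73  73  73  73  73  73 112 141 141 141 141 142]
165 [ 93  84  92  91  91  90 157 199 201 201 201 200 201 202 202 207 211 166
  76  92 130 141 112  73  74  73  73  73  73  73  73 112 141 142 141 141]
172 [142  81  90  94  92  92 159 203 203 203 203 202 202 203 203 206 210 177
 101  63  71  74  74  73  73  72  72  72  72  71  72  73  71  73  72  72]
205 [220 220 169  79  87  91  91  92  92 157 199 199 198 198 200 200 201 201
 201 169  99  95 133 143 143 144 144 144 114  76  75  75  74  75  75  75]
213 [219 219 203 141  70  68  69  69  69  67  68  68  68  68  67  68  68 103
 169 199 149  96 135 146 146 146 146 146 145 145 116  76  75  75  75  75]
..........................................
[... 292 characters left out ...]
############.............
.........##.####################............
..........#######################...........
..........####.###################..........
...........####.##################..........
...........####....###############..........
..........######...###############..........
...........######..###############..........
...........######..##############...........
.............###################............
...........#...###############..............
.............#..############................
...............#.#.#####....................
................######......................
............................................
............................................
```

The tray end and fin end project where a home tray should be. The arm no longer shows outward, the bar lies along x, and the knob came back up. Handing in.

```bash
python3 -c "
from bench import robot
print(robot.close_job())"
```

```text
the job is handed in; nothing more can be done
None
```

I handed the job in at about 28 s with the flask flat in the tray's fin bay, the dish in its own bay, the tray fully home and the latch turned back to locked; `close_job()` returned no verdict, and my last checks (camera and arm readings) agreed with all of this, though the locked latch arm itself was in shadow.

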